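Lock a module into the bench holder with its spring button

ROBOT

A 6-joint arm with a two-finger parallel gripper is mounted at the origin on the work surface. World frame = base frame: x ahead of the robot, y to its left, z up, the work surface at z = 0. Lengths are in mm, angles in rad, forces in N, time in s.
With the tool pointing down it reaches from about 300 to 775 mm from the base axis. Payload 14.6 kg.
Tool frame: the origin (TCP) lies at the very end of the fingers, on their centre line; the grasp point (between the pads) lies 19 mm behind it; z points along the fingers, y is the line along which they close (so a half turn about z gives the same grasp; the last joint's range is limited). The gripper opens to 94 mm and grips with 3 to 60 N. Pads are 16 mm wide; open, the fingers measure 119 mm over their backs; the gripper's body (75 mm by 177 mm) begins 78 mm behind the grasp point.
Start: joints at [-1.229, 0.3, 1.521, -0, 1.321, -0.067], TCP at [218.622, -504.672, 205.446] pointing down, gripper open.
Joint ranges: [-3.03, 3.03], [-0.79, 2.21], [0.23, 2.52], [-1.04, 4.18], [0, 3.07], [-2.55, 2.55]. Speed limits (rad/s): [2.22, 2.22, 2.57, 3.14, 3.14, 3.14].

INTERFACE

Orientations are given as [roll, pitch, yaw] about the fixed x, y, z axes, in that order (R = Rz(yaw) Ry(pitch) Rx(roll)).
In Python, from cell import manip gives the robot as it stands.
- The arm moves only by the tool servo_tool, never from a script. Its argument "motion" is a list that holds one entry, the list of rows, each a list of 7 numbers: the shift along the world's x, y, z as a fraction of full scale, then the turn, a rotation vector about the world's x, y, z as a fraction of full scale, then the closure, from 0 (fully open) to 1 (shut). In form: [[[x, y, z, rx, ry, rz, gripper], ...]]. A call has 1 to 10 rows; each row is the pose to reach, as a shift and turn from the pose commanded when the call began, turning the shorter way round; what a row does not reach only later rows make up. Full scale, the value 1, is 0.5 m for a shift and pi rad for a turn. A row lasts 1/10 s, in which the tool goes at most 50 mm and 8.59 degrees, less where a joint would pass 70% of its speed; a pose out of reach is approached as far as the arm can. A call with a number of a shift or a turn outside -1 to 1 is refused whole. A call with a gripper value outside its range is refused whole. The fingers move at their own pace and stop on an object; "newtons" is the grip in N (left out, the last holds). Time passes only in rows, so rows that repeat a pose let the fingers close. It gives the time, the measured TCP pose, the force, the opening and the grip force at its end, in the units of the state.
- manip.read_state(): the state, without advancing time (a new reading comes with each control period).
- manip.camera(name): name is "scene" or "top" or "wrist"; returns a dict with "frame" (420x560x3 uint8, red, green, blue), "range_z" (420x560 float32, mm along the optical axis (not along the pixel's ray), 0 where there is no reading), "vfov" (degrees; the focal length in pixels is half the picture's height over the tangent of half this angle, whatever the lens; pixels are square), "cx", "cy" (the principal point, pixels), "cam_to_world" (4x4, takes a point from camera to world coordinates). Camera axes: x right, y down, z forward; pixel columns grow to the right and rows downward; lengths in mm; the calibration is good to about 2 mm. A picture is of the moment at which its call begins.
- manip.sign_off(): hands the job in; it is judged then, once.
The state is a dict: "clock": time; "joints": joint angles; "qd": joint speeds; "effort": joint torques, N m; "eef_pos": TCP position; "eef_rot": TCP orientation; "wrist_force": force on the tool from outside, world axes, zero at the start; "moment": the same for the moment, N m; "finger_gap": finger opening in mm; "finger_force": force on a finger pad.
Only numpy, scipy, OpenCV 4.12 (cv2) and the standard library are available. Lean on these libraries where they do the work, as an engineer would, in place of code of your own. Each camera call takes 0.05 s, during which the arm holds its last target. There are 200 camera calls.

TASK

Lay the finned metal module flat, square and centred across on the black bed of the holder, between its two jaws, and let go of it. Then press the holder's spring button pin flush with the tube and slide the jaw towards the module until the pin pops up through the tube's rear hole, so that the jaw is locked and holds the module. Feel your way and work gently: keep the force on the holder below about 20 N, and do not drop the module, and leave the other things on the bench where they are.

Things in the scene. Friction and masses are not known exactly. Their poses are not given: they have to be found in the camera images.
- holder: Fixed holder, steel base plate 260 x 80 x 8 mm. Origin: underside centre, on the table; x along the plate, from the tube's post to the fixed jaw (the way the jaw must slide), z up. Post at x -124 to -108; 22 mm square inner tube from there to x -16, top 36 mm up; black bed 52 mm wide, top 12 mm up; fixed jaw 60 mm wide, face at x +115, top 56 mm up.
- jaw (a joint): Slide of the outer tube with the moving jaw, m, + towards the fixed jaw. 0: open, pin in the front hole (start). It is shut where the pin pops up in the rear hole: somewhere from 0.035 to 0.055, each time different (the rear hole's strip can be clamped anywhere); there it stops dead, with 2 mm of play. End stop 0.0585. Friction 3 N; up to 10 N more at first to wedge the flush pin under the edge.
- jaw_back (a point): Middle of the moving jaw's rear face, level with the outer tube's top (39 mm above the table); moves with it. Jaw 8 mm thick, 60 mm wide, rises 17 mm above this point: a fingertip resting on the tube behind it can push it along. Outer tube: aluminium, 28 mm square, top wall 2 mm, 82 mm long; 14 mm round holes, one 10 mm, one 45 to 65 mm behind the jaw.
- pin (a joint): How far the brass button pin is pressed, m: 0 popped up (6 mm above the outer tube's top), 0.006 flush, 0.008 wholly under the tube's wall. Spring 2.0 N at 0, 3.8 N at 0.006. The pin stays put along the holder; the outer tube slides over it. Pressed 0.0045 or more, its cone lets the tube's edge wedge it down the rest of the way; less pressed, it blocks the tube.
- pin_top (a point): Centre of the pin's top. Pin 12 mm across, its upper 3.5 mm a 45-degree cone with a 5 mm flat top; on the holder's centre line at x -26. At the start its axis is 10 mm behind the jaw's rear face, so a fingertip standing just behind the jaw covers it.
- nest (a point): Point on the bed's top, 12 mm above the table, where the middle of the module's underside ends up: against the fixed jaw, 83 mm from the holder's origin along its x. Axes as the holder's. The moving jaw carries a sprung pad (40 x 20 mm, 26 mm ahead of it, 3 to 6 N) that pushes the module home; with the jaw open the pad leaves 97 mm of room.
- module: Bare aluminium module with cooling fins on top, a solid block 64 x 44 x 24 mm (x, y, z) of about 0.15 kg, loose on the table. Origin: centre of the underside, x along its 64 mm. It goes in with its length along the holder, either end first.
- flux_tin: Bystander, to be left alone: round steel tin, 52 mm across and 18 mm high; origin at the centre of its underside.
- solder_spool: Bystander, to be left alone: grey spool, 48 mm across and 28 mm high; origin at the centre of its underside.
- screwdriver: Bystander, to be left alone: black-handled screwdriver, 150 mm long; origin at the centre of its underside.
- mouse: Bystander, to be left alone: black computer mouse, about 90 x 58 x 35 mm; origin at the centre of its underside.
- tweezers: Bystander, to be left alone: thin steel tweezers lying flat, 120 mm long, 4 mm high; origin at the centre of its underside.
Things that resemble listed ones, but are neither listed nor needed, are in the scene too. Leave any purple or turquoise look-alike of the module alone.

How it is judged (in metres and radians):
On the way, in this order (a step that is already met when the one before it is completed fails the run):
1. the module lies flat, square and centred on the bed between the open jaws, let go (x of module in the frame of nest between -0.03 and 0.005 m and y of module in the frame of nest between -0.01 and 0.01 m and z of module in the frame of nest between -0.003 and 0.003 m and angle between module's own z axis and vertical below 0.1 rad and angle between the x axis of module and the x axis of holder, either way round below 0.15 rad and value of joint jaw below 0.004 m and contact force between the fingers and module below 0.1 N and linear speed of module below 0.02 m/s), for 0.2 s.
2. the button pin is pressed flush (within 1.5 mm) (value of joint pin above 0.0045 m), for 0.05 s.
3. the jaw is shut and the pin has popped up through the rear hole (value of joint jaw above 0.032 m and value of joint pin below 0.0015 m), for 0.2 s.
At the end, for the whole second after the job is handed in: The jaw is shut (beyond 32 mm) with the pin up through the rear hole (pressed less than 1.5 mm), and the module rests on the bed between the jaws: within 5 mm of the nest along the holder, 10 mm across and 3 mm in height, level within 0.1 rad, square to the holder within 0.15 rad, at rest (all of step 3 and x of module in the frame of nest between -0.005 and 0.005 m and y of module in the frame of nest between -0.01 and 0.01 m and z of module in the frame of nest between -0.003 and 0.003 m and angle between module's own z axis and vertical below 0.1 rad and angle between the x axis of module and the x axis of holder, either way round below 0.15 rad and linear speed of module below 0.02 m/s); the robot touches nothing.
It fails at once if the fingers force the holder (more than 28 N on it, its tube, jaw or pin) (contact force between the fingers and holder above 28 N).
It fails at once if the module is dropped or rammed on the holder (more than 60 N) (contact force between module and holder above 60 N).
It fails at once if another thing on the bench is shifted by more than 25 mm (distance of any of flux_tin, solder_spool, screwdriver, mouse, tweezers from where it was at the start of the episode above 0.025 m).
It also fails if it takes over 72 s, if anything falls off the work surface, if the arm or the gripper's body presses on something with over 40 N, if the wrist force passes 120 N, or if a joint passes its speed limit or range.

## Working session

There is one attempt and no reset: what is moved stays moved. The work goes in short steps, Python scripts to look and compute and a tool call to move; the robot and the scene stay as the last step left them, time stands still between calls to the robot, and variables do not carry over. Pictures are saved under pics/ and viewed, at most 10 in all, crops included, and the job is handed in when it is done.

Besides the shell and the picture viewer there is one more tool, called after "Call:" as name([rows], argument=value, ...), one row to a line, values as JSON. servo_tool: Moves the arm, as the interface text tells. Its arguments: {"type":"object","properties":{"motion":{"type":"array"},"newtons":{"type":"number"}},"required":["motion"]}

```bash
mkdir -p pics; ls
cat > h.py <<'E'
import numpy as np, cv2
from cell import manip
def cam(n,save=None):
    c=manip.camera(n)
    np.savez('/tmp/%s.npz'%n,**{k:np.asarray(v) for k,v in c.items()})
    if save: cv2.imwrite('pics/'+save,c['frame'][:,:,::-1])
    return c
def load(n): return dict(np.load('/tmp/%s.npz'%n))
def cloud(c):
    h,w=c['range_z'].shape; f=h/2/np.tan(np.radians(float(c['vfov']))/2)
    v,u=np.mgrid[:h,:w]; z=c['range_z']
    P=np.stack([(u-c['cx'])/f*z,(v-c['cy'])/f*z,z],-1)
    M=np.asarray(c['cam_to_world']); W=P@M[:3,:3].T+M[:3,3]; W[z==0]=np.nan
    return W
E
python3 - <<'E'
from h import *
c=cam('top','top.png'); d=cam('scene','scene.png')
print(manip.read_state()); print(c['vfov'],c['cam_to_world'],c['cx'],c['cy'])
E
```

```text
pics
{'clock': 0.1, 'joints': array([-1.22862735e+00,  3.00375811e-01,  1.52153669e+00, -2.12770864e-05,
        1.32071396e+00, -6.65767608e-02]), 'qd': array([ 0.00260301, -0.00147418, -0.00206372, -0.00068636,  0.00036896,
        0.00079566]), 'effort': array([ 1.60557080e-03, -5.32649982e+01, -3.53286660e+01,  7.09466077e-02,
        2.35075015e-02, -6.89853550e-05]), 'eef_pos': array([ 218.52310232, -504.45605216,  204.95738128]), 'eef_rot': array([-3.14055977e+00, -4.82124447e-05,  4.08750992e-01]), 'wrist_force': array([ 0.57675347, -0.02044045,  0.34776355]), 'moment': array([ 0.02054282, -0.02104301,  0.02666092]), 'finger_force': 0.0, 'finger_gap': 94.05755074181403}
55.991188915600866 [[-2.61433928e-03 -9.91081126e-01  1.33234255e-01  5.07148087e+02]
 [-9.99861677e-01  4.02251443e-04 -1.66272092e-02  1.13649713e+00]
 [ 1.64253196e-02 -1.33259295e-01 -9.90945089e-01  7.77500099e+02]
 [ 0.00000000e+00  0.00000000e+00  0.00000000e+00  1.00000000e+00]] 272.9296841586754 212.06438181106552
```

View pics/top.png

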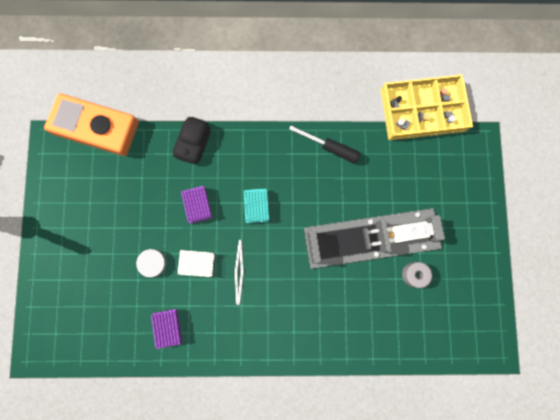

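View pics/scene.png

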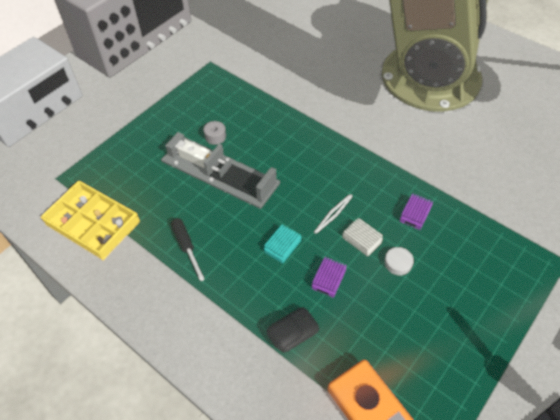

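The top view shows the module (bare aluminium) at about (196,263), with the tin at (151,263) and the tweezers at (239,272). The holder's fixed jaw is at (310,247), its bed at (345,244), the pin and tube at (390–430,233), and the spool at (418,275). I'll measure these from depth and colour.

Run:
```python
from h import *
def rect(W,m):
    p=W[m][:,:2].astype(np.float32); r=cv2.minAreaRect(p); b=cv2.boxPoints(r); return np.round(r[0],1),np.round(r[1],1),round(r[2],1),len(p)
for n in ('top','scene'):
    c=load(n);W=cloud(c);x,y,z=W[...,0],W[...,1],W[...,2]
    print(n,'mat z',np.nanmedian(z[(abs(x-400)<150)&(abs(y)<300)]))
    if n=='top':
        v,u=np.mgrid[:420,:560]; 
        print('mod approx',W[263,196],'tin',W[263,151],'spool',W[275,418],'fj',W[247,310],'post',W[230,438],'pin',W[236,390])
        M0=W[263,196]
    d=np.hypot(x-M0[0],y-M0[1])
    print('module',rect(W,(d<48)&(z>17)&(z<32)), np.nanmedian(z[(d<15)]))
    hold=(x>330)&(x<520)&(y<-30)&(y>-360)
    hsv=cv2.cvtColor(c['frame'],cv2.COLOR_RGB2HSV)
    ng=~((hsv[...,0]>60)&(hsv[...,0]<95)&(hsv[...,1]>80))
    for lo,hi in((4,60),(48,62),(33,45),(9,15)):
        m=hold&(z>lo)&(z<hi)&ng
        k,l,s,ce=cv2.connectedComponentsWithStats(m.astype(np.uint8))
        for i in range(1,k):
            if s[i,4]>25: print(lo,hi,s[i].tolist(),rect(W,l==i),np.round(np.nanmedian(z[l==i]),1))
```

```text
top mat z 1.0122859426818422
mod approx [511.64820348 135.84991311  12.7282766 ] tin [511.82246689 219.60136194  19.57419001] spool [ 487.50482154 -293.03550234    6.22827084] fj [540.61224639 -80.36442349  38.53273766] post [ 571.82637266 -321.29594079   42.61642165] pin [ 560.51471302 -229.49818871   44.77710602]
module (array([510.7, 136.6]), array([61.7, 43.5]), 85.1, 366) 16.607716577570443
4 60 [309, 258, 63, 11, 341] (array([ 510.5, -141.4]), array([120.7,  18.4]), 89.8, 341) 8.7
4 60 [402, 263, 29, 25, 573] (array([ 488.1, -284.8]), array([46.6, 45. ]), 89.9, 573) 27.8
48 62 [313, 258, 7, 5, 34] (array([516.2, -89.1]), array([11. ,  7.3]), 89.7, 34) 56.1
scene mat z 0.5366499965769549
module (array([509. , 135.8]), array([63.9, 46.6]), 84.8, 580) 21.66933061701718
4 60 [203, 121, 23, 23, 391] (array([ 487.5, -286.5]), array([51.9, 47.3]), 59.0, 391) 25.8
4 60 [229, 158, 37, 21, 128] (array([ 512.1, -165.6]), array([15.1, 96.5]), 0.2, 128) 7.5
4 60 [270, 167, 10, 20, 75] (array([509.6, -88.5]), array([16.1, 18.8]), 80.6, 75) 36.0
48 62 [270, 167, 6, 8, 27] (array([514.1, -90.6]), array([13.7,  9.3]), 85.3, 27) 54.7
9 15 [205, 135, 20, 7, 38] (array([ 498.8, -276.4]), array([17.3, 43.7]), 41.7, 38) 12.4
```

Run:
```python
from h import *
def rect(W,m):
    p=W[m][:,:2].astype(np.float32); r=cv2.minAreaRect(p); return np.round(r[0],1),np.round(r[1],1),round(r[2],1),len(p)
for n in ('top','scene'):
    c=load(n);W=cloud(c);x,y,z=W[...,0],W[...,1],W[...,2]
    hold=(x>490)&(x<630)&(y<-65)&(y>-365)
    hsv=cv2.cvtColor(c['frame'],cv2.COLOR_RGB2HSV)
    for lo,hi in((4,62),(52,62),(34,47),(5,10),(10.2,15)):
        m=hold&(z>lo)&(z<hi)
        k,l,s,ce=cv2.connectedComponentsWithStats(m.astype(np.uint8))
        for i in range(1,k):
            if s[i,4]>30: print(n,lo,hi,rect(W,l==i),np.round(np.nanmedian(z[l==i]),1))
c=load('top');W=cloud(c);hsv=cv2.cvtColor(c['frame'],cv2.COLOR_RGB2HSV)
im=c['frame'][195:300,290:460]
cv2.imwrite('pics/hold.png',cv2.resize(im[:,:,::-1],None,fx=4.5,fy=4.5,interpolation=cv2.INTER_CUBIC))
```

```text
top 4 62 (array([ 559.1, -205. ]), array([ 82. , 259.8]), 9.0, 5498) 11.8
top 4 62 (array([ 500.8, -284.4]), array([20.1, 46.5]), 2.3, 252) 27.8
top 52 62 (array([ 561. , -217.5]), array([59. ,  9.1]), 8.8, 157) 56.2
top 52 62 (array([541.6, -85.9]), array([59.7, 12.1]), 8.0, 219) 56.4
top 34 47 (array([ 569.8, -277.3]), array([ 45.6, 104. ]), 8.7, 885) 39.6
top 34 47 (array([ 560. , -213.8]), array([58.9,  1.9]), 9.1, 66) 40.3
top 5 10 (array([ 578. , -202.1]), array([ 51.6, 260.4]), 11.0, 961) 8.2
top 5 10 (array([ 532.5, -209.3]), array([ 26. , 259.8]), 8.5, 1024) 8.2
top 10.2 15 (array([ 552.6, -155.9]), array([ 57.4, 118. ]), 8.2, 1310) 12.4
top 10.2 15 (array([ 559.5, -205.5]), array([17.8, 18.4]), 9.3, 81) 12.2
scene 4 62 (array([ 540.3, -210.1]), array([123.1, 262.7]), 6.9, 3870) 13.0
scene 52 62 (array([ 559.3, -219.2]), array([61.3, 10.1]), 8.9, 94) 55.3
scene 52 62 (array([539.5, -88. ]), array([61.6, 13.1]), 9.4, 149) 55.3
scene 34 47 (array([ 568.6, -281.3]), array([ 46.4, 103.3]), 9.5, 519) 38.8
scene 34 47 (array([ 559.6, -216. ]), array([61.5,  8.6]), 2.5, 82) 40.0
scene 34 47 (array([540.5, -82.5]), array([59.7,  9.8]), 0.2, 77) 40.4
scene 5 10 (array([ 559.9, -207.2]), array([ 81.2, 260.7]), 9.7, 830) 7.6
scene 5 10 (array([ 523.5, -173.3]), array([ 25.8, 107.6]), 7.7, 170) 7.8
scene 10.2 15 (array([ 551.6, -158.8]), array([ 60.2, 119.1]), 12.8, 645) 12.0
```

View pics/hold.png

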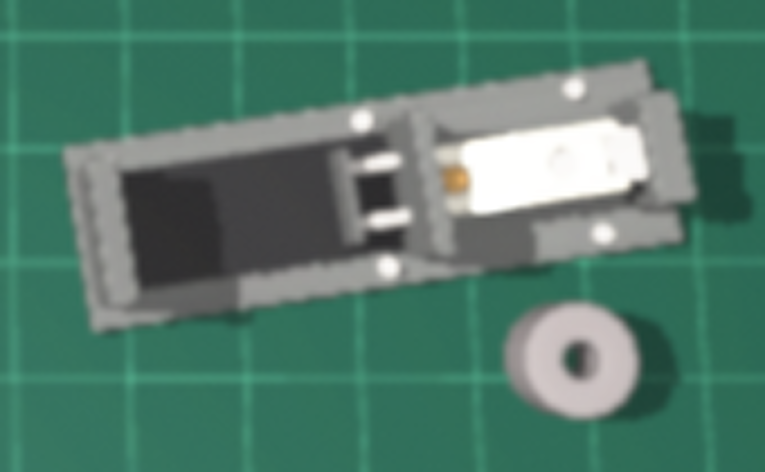

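Two views agree. The module centre is at about (510,136), with its length at 85°. The holder origin is at about (559.5,−206) with its x axis at 98.7°, and the jaw positions match this to about 1 mm. Next I'll move above the module.

Call:
servo_tool([
  [[0.4,0.88,-0.1,0,0,0.342,0.2],[0.4,0.88,-0.1,0,0,0.342,0.2],[0.4,0.88,-0.1,0,0,0.342,0.2],[0.4,0.88,-0.1,0,0,0.342,0.2],[0.4,0.88,-0.1,0,0,0.342,0.2],[0.4,0.88,-0.1,0,0,0.342,0.2],[0.4,0.88,-0.1,0,0,0.342,0.2],[0.4,0.88,-0.1,0,0,0.342,0.2],[0.4,0.88,-0.1,0,0,0.342,0.2],[0.4,0.88,-0.1,0,0,0.342,0.2]],
], newtons=15)

```text
clock: 1.1
eef_pos: [419.0, -62.1, 155.1]
eef_rot: [-3.141, -0.0, 1.485]
wrist_force: [-0.0, -0.2, -0.4]
finger_gap: 75.3
finger_force: 0.0
```

Call:
servo_tool([
  [[0.182,0.396,-0.05,0,0,0,0.2],[0.182,0.396,-0.05,0,0,0,0.2],[0.182,0.396,-0.05,0,0,0,0.2],[0.182,0.396,-0.05,0,0,0,0.2],[0.182,0.396,-0.05,0,0,0,0.2],[0.182,0.396,-0.05,0,0,0,0.2],[0.182,0.396,-0.05,0,0,0,0.2]],
])

```text
clock: 1.8
eef_pos: [509.2, 133.0, 130.1]
eef_rot: [-3.141, 0.0, 1.484]
wrist_force: [-0.5, -0.5, 0.8]
finger_gap: 74.9
finger_force: 0.0
```

Run:
```python
from h import *
c=cam('wrist','w1.png');W=cloud(c);x,y,z=W[...,0],W[...,1],W[...,2]
m=(abs(x-510)<50)&(abs(y-136)<50)&(z>17)&(z<32)
k,l,s,ce=cv2.connectedComponentsWithStats(m.astype(np.uint8))
i=1+np.argmax(s[1:,4]); p=W[l==i][:,:2].astype(np.float32); print(cv2.minAreaRect(p),s[i],np.median(z[l==i]),manip.read_state()['eef_pos'])
```

```text
((531.7120971679688, 135.3236083984375), (60.51906204223633, 2.2934820652008057), 85.39127349853516) [300 168   5  74 247] 24.590784696972207 [509.26198031 132.50430352 130.37542135]
```

View pics/w1.png

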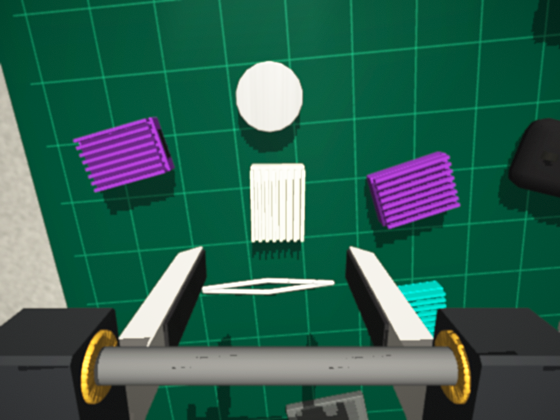

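The wrist view shows the module at (277,203), square between the fingers, which have clear ground on both sides. I'll descend and grip.

Call:
servo_tool([
  [[0.002,0.0045,-0.1,0,0,0,0.2],[0.002,0.0045,-0.19,0,0,0,0.2],[0.002,0.0045,-0.23,0,0,0,0.2],[0.002,0.0045,-0.245,0,0,0,0.2],[0.002,0.0045,-0.25,0,0,0,0.2],[0.002,0.0045,-0.25,0,0,0,0.25]],
])

```text
clock: 2.45
eef_pos: [511.2, 135.2, 6.6]
eef_rot: [3.14, -0.0, 1.483]
wrist_force: [0.2, 0.5, 0.3]
finger_gap: 71.6
finger_force: 0.0
```

Call:
servo_tool([
  [[0,0,0,0,0,0,0.4],[0,0,0,0,0,0,0.5],[0,0,0,0,0,0,0.6],[0,0,0,0,0,0,0.7],[0,0,0,0,0,0,0.7],[0,0,0,0,0,0,0.7]],
], newtons=15)

```text
clock: 3.05
eef_pos: [510.8, 135.6, 5.8]
eef_rot: [3.141, -0.0, 1.483]
wrist_force: [-0.9, -0.6, 6.5]
finger_gap: 44.3
finger_force: 15.0
```

Gripped at 44.3 mm. Next I'll lift and carry it over the holder.

Call:
servo_tool([
  [[0,0,0.04,0,0,0,0.7],[0,0,0.12,0,0,0,0.7],[0,0,0.2,0,0,0,0.7],[0.02,-0.1,0.22,0,0,0.02,0.7],[0.04,-0.2,0.22,0,0,0.04,0.7],[0.06,-0.3,0.22,0,0,0.06,0.7],[0.076,-0.4,0.22,0,0,0.076,0.7],[0.076,-0.48,0.22,0,0,0.076,0.7],[0.076,-0.52,0.22,0,0,0.076,0.7],[0.076,-0.538,0.22,0,0,0.076,0.7]],
], newtons=20)

```text
clock: 4.05
eef_pos: [548.2, -135.3, 115.0]
eef_rot: [-3.141, -0.0, 1.72]
wrist_force: [0.2, 1.1, -1.7]
finger_gap: 43.7
finger_force: 20.0
```

Call:
servo_tool([
  [[0,0,0,0,0,0,0.7],[0,0,0,0,0,0,0.7]],
])

```text
clock: 4.25
eef_pos: [548.6, -132.3, 115.3]
eef_rot: [-3.141, -0.0, 1.723]
wrist_force: [-0.9, -0.1, -1.9]
finger_gap: 44.0
finger_force: 20.0
```

Run:
```python
from h import *
s=manip.read_state(); print(s['eef_pos'],s['eef_rot'],s['wrist_force'])
c=cam('wrist','w2.png'); t=cam('top')
def rect(W,m):
    p=W[m][:,:2].astype(np.float32); r=cv2.minAreaRect(p); return np.round(r[0],1),np.round(r[1],1),round(r[2],1),len(p)
for n,c in(('w',c),('t',t)):
    W=cloud(c);x,y,z=W[...,0],W[...,1],W[...,2]
    hold=(x>490)&(x<630)&(y<-65)&(y>-365)
    for lo,hi in((50,62),(35,48)):
        m=hold&(z>lo)&(z<hi)
        k,l,st,ce=cv2.connectedComponentsWithStats(m.astype(np.uint8))
        for i in range(1,k):
            if st[i,4]>60: print(n,lo,hi,rect(W,l==i),np.round(np.nanmedian(z[l==i]),1))
```

```text
[ 548.58916913 -132.3356731   115.29415051] [-3.14125736e+00 -3.35680777e-04  1.72274260e+00] [-0.86106079 -0.1136653  -1.87802743]
w 50 62 (array([541.9, -86.3]), array([59.9, 12.2]), 8.5, 1706) 56.7
w 50 62 (array([ 561.6, -217.5]), array([59.1,  9.5]), 8.4, 994) 56.4
w 35 48 (array([540.9, -80.5]), array([58.7,  0.4]), 8.5, 162) 41.8
w 35 48 (array([ 563.9, -233.5]), array([27.1,  8.5]), 8.2, 134) 40.2
w 35 48 (array([ 573.4, -295.1]), array([45.3, 38.3]), 8.1, 1119) 38.7
t 50 62 (array([541.4, -85.9]), array([59.4, 12. ]), 8.6, 225) 56.3
```

View pics/w2.png

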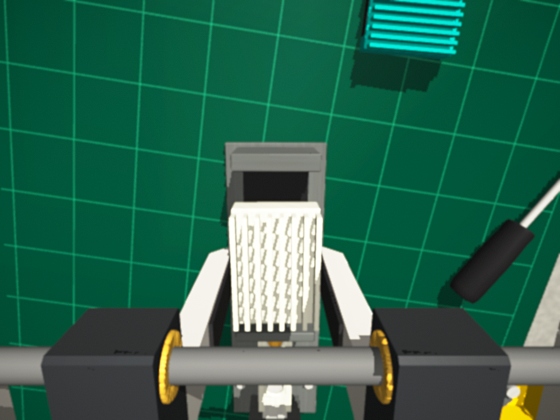

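The module sits over the bed at (277,265), in line with the fixed jaw at (276,157) and square to it. I'll lower it.

Call:
servo_tool([
  [[0,0,-0.06,0,0,0,0.7],[0,0,-0.12,0,0,0,0.7],[0,0,-0.16,0,0,0,0.7],[0,0,-0.18,0,0,0,0.7],[0,0,-0.186,0,0,0,0.7],[0,0,-0.188,0,0,0,0.7],[0,0,-0.188,0,0,0,0.7]],
])

```text
clock: 5.05
eef_pos: [549.2, -133.4, 22.4]
eef_rot: [3.14, 0.001, 1.722]
wrist_force: [-0.1, -0.2, -2.3]
finger_gap: 43.8
finger_force: 20.0
```

Call:
servo_tool([
  [[0,0,-0.001,0,0,0,0.7],[0,0,-0.002,0,0,0,0.7],[0,0,-0.003,0,0,0,0.7],[0,0,-0.003,0,0,0,0.7]],
])

```text
clock: 5.45
eef_pos: [548.6, -133.5, 20.0]
eef_rot: [3.142, 0.0, 1.722]
wrist_force: [-0.8, 0.3, -2.1]
finger_gap: 43.8
finger_force: 20.0
```

Call:
servo_tool([
  [[0,0,-0.001,0,0,0,0.7],[0,0,-0.002,0,0,0,0.7],[0,0,-0.003,0,0,0,0.7],[0,0,-0.003,0,0,0,0.7]],
])

```text
clock: 5.85
eef_pos: [548.6, -133.4, 18.4]
eef_rot: [-3.141, -0.0, 1.722]
wrist_force: [0.0, -0.7, -2.1]
finger_gap: 43.4
finger_force: 20.0
```

Call:
servo_tool([
  [[0,0,-0.001,0,0,0,0.7],[0,0,-0.002,0,0,0,0.7],[0,0,-0.002,0,0,0,0.7]],
])

```text
clock: 6.15
eef_pos: [548.6, -133.4, 17.8]
eef_rot: [3.142, 0.0, 1.722]
wrist_force: [-3.3, 1.0, 5.0]
finger_gap: 43.6
finger_force: 20.0
```

In contact: the wrist force rose 7 N at the expected height. I'll release, then rise.

Call:
servo_tool([
  [[0,0,0,0,0,0,0.5],[0,0,0,0,0,0,0.3],[0,0,0,0,0,0,0.2],[0,0,0,0,0,0,0.2],[0,0,0.04,0,0,0,0.2],[0,0,0.12,0,0,0,0.2],[0,0,0.2,0,0,0,0.2],[0,0,0.2,0,0,0,0.2],[0,0,0.2,0,0,0,0.2]],
])

```text
clock: 7.05
eef_pos: [548.8, -133.5, 117.7]
eef_rot: [3.14, 0.001, 1.722]
wrist_force: [-0.5, -0.9, -0.2]
finger_gap: 75.8
finger_force: 0.0
```

Run:
```python
from h import *
s=manip.read_state(); print(s['eef_pos'],s['eef_rot'],s['wrist_force'])
c=cam('wrist','w3.png')
W=cloud(c);a=np.radians(98.5);u=np.array([np.cos(a),np.sin(a)]);v=np.array([-u[1],u[0]]);o=np.array([559.7,-205.8])
z=W[...,2];hx=(W[...,:2]-o)@u;hy=(W[...,:2]-o)@v
for lo,hi,x0,x1 in((30,41,25,112),(50,62,-30,140)):
    m=(z>lo)&(z<hi)&(abs(hy)<45)&(hx>x0)&(hx<x1)
    k,l,st,ce=cv2.connectedComponentsWithStats(m.astype(np.uint8))
    print(lo,'all',np.nanmin(hx[m]),np.nanmax(hx[m]),np.nanmin(hy[m]),np.nanmax(hy[m]))
    for i in range(1,k):
        if st[i,4]>60:
            p=np.stack([hx[l==i],hy[l==i]],-1).astype(np.float32); print(cv2.minAreaRect(p),np.median(z[l==i]))
```

```text
[ 548.77237435 -133.47275819  117.74801675] [3.14049674e+00 5.68236848e-04 1.72200943e+00] [-0.53472449 -0.86331091 -0.23713962]
30 all 43.97956332398988 104.60845467468512 -22.163527423017555 21.497163700607576
((74.50394439697266, -14.944573402404785), (60.230186462402344, 2.29756760597229), 0.5106254816055298) 36.57606765847552
((74.25146484375, 20.200519561767578), (60.12598419189453, 2.4014458656311035), 0.3009442687034607) 36.536082764382854
((74.3003158569336, 14.339984893798828), (60.133544921875, 2.374579429626465), 0.4902273416519165) 36.739826267555486
((74.25977325439453, 8.462191581726074), (60.37461471557617, 2.2144830226898193), 0.3735126256942749) 36.6569887403989
((74.32421112060547, 2.7454495429992676), (60.246246337890625, 2.1045737266540527), 0.7516565322875977) 36.88923596851134
((74.35537719726562, -3.2338881492614746), (60.08868408203125, 1.5719290971755981), 0.2925308644771576) 36.75684106347154
((74.28106689453125, -9.02495002746582), (60.52042007446289, 2.2186734676361084), 0.5122342705726624) 36.67039892588875
((74.24342346191406, -20.82648468017578), (60.54494857788086, 2.365811586380005), 0.4008486568927765) 36.54006886523479
50 all -16.09304818826841 126.85534030516516 -30.097433829762583 29.77086133759621
((121.02218627929688, -0.2722625732421875), (11.706473350524902, 59.66206359863281), 0.1112646833062172) 56.67819049526619
((-11.585168838500977, -0.11790847778320312), (59.801517486572266, 8.900047302246094), 89.73961639404297) 56.27907731972991
```

View pics/w3.png

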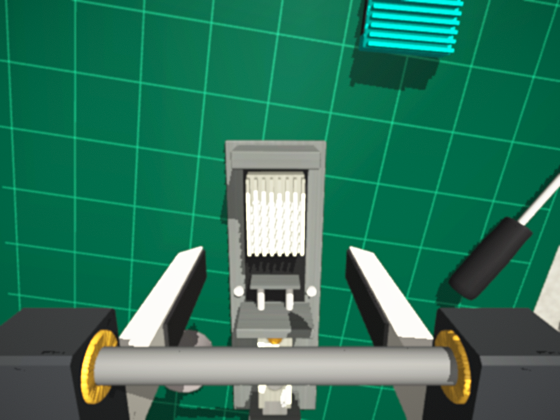

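The module measures hx 74.3 and hy −0.3 with 0.4° of turn, and it's flat and free. Next I'll close the fingers and go above the pin, with the tip centred 2 mm behind it.

Call:
servo_tool([
  [[0.03,-0.1,0,0,0,0,0.5],[0.03,-0.18,0,0,0,0,0.8],[0.03,-0.2,0,0,0,0,1],[0.03,-0.2,-0.03,0,0,0,1],[0.03,-0.2,-0.08,0,0,0,1],[0.03,-0.2,-0.11,0,0,0,1],[0.03,-0.2,-0.13,0,0,0,1],[0.03,-0.2,-0.13,0,0,0,1],[0.03,-0.2,-0.13,0,0,0,1],[0.03,-0.2,-0.13,0,0,0,1]],
], newtons=20)

```text
clock: 8.1
eef_pos: [564.1, -233.4, 53.4]
eef_rot: [3.14, 0.001, 1.722]
wrist_force: [-0.4, -0.4, 0.5]
finger_gap: 1.1
finger_force: 0.0
```

Run:
```python
from h import *
s=manip.read_state(); print(s['eef_pos'],s['eef_rot'],s['wrist_force'],s['finger_gap'])
c=cam('wrist','w4.png');c=cam('scene')
im=c['frame'][110:210,140:300]; cv2.imwrite('pics/s4.png',cv2.resize(im[:,:,::-1],None,fx=4.8,fy=4.8,interpolation=cv2.INTER_CUBIC))
```

```text
[ 564.10027433 -233.44892624   53.38478282] [3.14038515e+00 8.38177920e-04 1.72218279e+00] [-0.43835431 -0.40718936  0.50886275] 1.0891819252907997
```

View pics/s4.png

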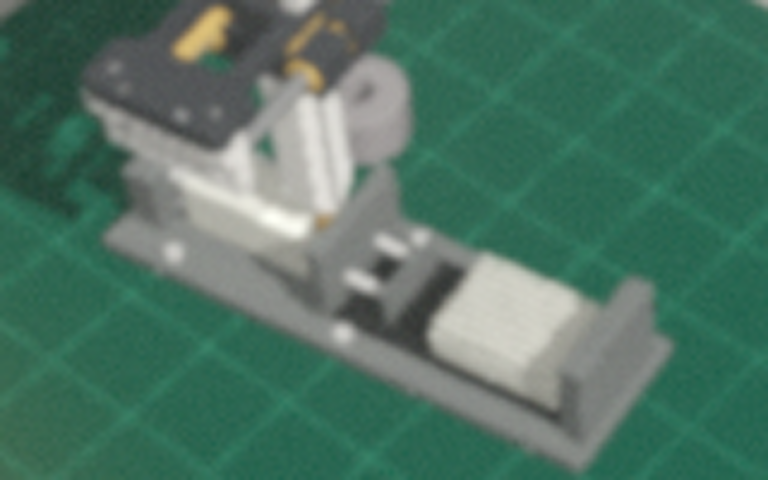

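In the scene crop the closed fingertips are just above the brass pin at (322,220), behind the jaw at (370,220). I'll press down gently.

Call:
servo_tool([
  [[0,0,-0.008,0,0,0,1],[0,0,-0.014,0,0,0,1],[0,0,-0.018,0,0,0,1],[0,0,-0.02,0,0,0,1],[0,0,-0.022,0,0,0,1],[0,0,-0.024,0,0,0,1],[0,0,-0.024,0,0,0,1]],
])

```text
clock: 8.9
eef_pos: [563.7, -233.5, 40.4]
eef_rot: [3.142, 0.0, 1.722]
wrist_force: [-0.4, -0.3, 3.2]
finger_gap: 0.3
finger_force: 1.6
```

Call:
servo_tool([
  [[0,0,-0.001,0,0,0,1],[0,0,-0.002,0,0,0,1],[0,0,-0.002,0,0,0,1]],
])

```text
clock: 9.2
eef_pos: [563.7, -233.5, 39.5]
eef_rot: [3.141, 0.0, 1.722]
wrist_force: [-0.1, 0.6, 2.5]
finger_gap: 0.5
finger_force: 1.8
```

Call:
servo_tool([
  [[0,0,-0.0005,0,0,0,1],[0,0,-0.001,0,0,0,1],[0,0,-0.001,0,0,0,1]],
])

```text
clock: 9.5
eef_pos: [563.7, -233.5, 39.2]
eef_rot: [3.141, 0.0, 1.722]
wrist_force: [-0.5, -0.2, 6.0]
finger_gap: 0.2
finger_force: 3.0
```

The tip is on the tube with the pin flush (6 N). I'll slide along +u (−0.148, 0.989), slowly at first.

Call:
servo_tool([
  [[-0.0003,0.002,0,0,0,0,1],[-0.0006,0.004,0,0,0,0,1],[-0.0009,0.006,0,0,0,0,1],[-0.0012,0.008,0,0,0,0,1],[-0.0013,0.009,0,0,0,0,1],[-0.0015,0.01,0,0,0,0,1],[-0.0015,0.01,0,0,0,0,1]],
])

```text
clock: 10.2
eef_pos: [563.2, -229.0, 39.3]
eef_rot: [3.141, 0.001, 1.722]
wrist_force: [0.6, -3.9, 4.3]
finger_gap: 0.7
finger_force: 3.3
```

Call:
servo_tool([
  [[-0.0001,0.001,0,0,0,0,1],[-0.0003,0.002,0,0,0,0,1],[-0.0004,0.003,0,0,0,0,1],[-0.0006,0.004,0,0,0,0,1],[-0.0006,0.004,0,0,0,0,1]],
])

```text
clock: 10.7
eef_pos: [563.0, -227.6, 39.3]
eef_rot: [3.14, 0.002, 1.722]
wrist_force: [1.3, -9.3, 2.4]
finger_gap: 0.5
finger_force: 5.4
```

Call:
servo_tool([
  [[-0.0001,0.0005,-0.0003,0,0,0,1],[-0.0001,0.001,-0.0003,0,0,0,1],[-0.0002,0.0015,-0.0003,0,0,0,1],[-0.0002,0.0015,-0.0003,0,0,0,1]],
])

```text
clock: 11.1
eef_pos: [562.9, -227.3, 39.3]
eef_rot: [3.14, 0.003, 1.722]
wrist_force: [1.5, -11.7, 2.8]
finger_gap: -0.0
finger_force: 6.4
```

Call:
servo_tool([
  [[-0.0001,0.0005,0,0,0,0,1],[-0.0001,0.001,0,0,0,0,1],[-0.0002,0.0015,0,0,0,0,1],[-0.0002,0.0015,0,0,0,0,1]],
])

```text
clock: 11.5
eef_pos: [562.9, -227.0, 39.3]
eef_rot: [3.14, 0.004, 1.722]
wrist_force: [1.5, -15.4, 1.7]
finger_gap: 0.6
finger_force: 7.9
```

Call:
servo_tool([
  [[0,0,-0.0005,0,0,0,1],[0,0,-0.001,0,0,0,1],[0,0,-0.001,0,0,0,1]],
])

```text
clock: 11.8
eef_pos: [562.9, -227.0, 39.3]
eef_rot: [3.14, 0.004, 1.721]
wrist_force: [-0.6, -13.9, 7.4]
finger_gap: 0.5
finger_force: 7.5
```

Call:
servo_tool([
  [[-0.0001,0.0005,0,0,0,0,1],[-0.0001,0.0008,0,0,0,0,1],[-0.0001,0.0008,0,0,0,0,1]],
])

```text
clock: 12.1
eef_pos: [562.9, -226.9, 39.3]
eef_rot: [3.14, 0.004, 1.721]
wrist_force: [0.8, -17.3, 4.8]
finger_gap: 0.6
finger_force: 8.5
```

Run:
```python
from h import *
s=manip.read_state(); print(s['eef_pos'],s['eef_rot'],s['wrist_force'],s['finger_gap'])
c=cam('wrist','w5.png')
W=cloud(c);a=np.radians(98.5);u=np.array([np.cos(a),np.sin(a)]);v=np.array([-u[1],u[0]]);o=np.array([559.7,-205.8])
z=W[...,2];hx=(W[...,:2]-o)@u;hy=(W[...,:2]-o)@v
for lo,hi,x0,x1 in((30,41,25,112),(50,62,-30,140)):
    m=(z>lo)&(z<hi)&(abs(hy)<45)&(hx>x0)&(hx<x1)
    k,l,st,ce=cv2.connectedComponentsWithStats(m.astype(np.uint8))
    for i in range(1,k):
        if st[i,4]>60:
            p=np.stack([hx[l==i],hy[l==i]],-1).astype(np.float32); print(cv2.minAreaRect(p),np.median(z[l==i]))
```

```text
[ 562.91072883 -226.89722795   39.27798056] [3.13963186 0.00439232 1.72140821] [  0.78348501 -17.32930307   4.78190025] 0.5862390898581928
((74.02687072753906, 20.18597984313965), (59.617454528808594, 2.4751946926116943), 0.4538053572177887) 36.60149748629891
((74.17694091796875, 14.325202941894531), (60.04908752441406, 2.4352076053619385), 0.5436742305755615) 36.6494187161822
((74.19877624511719, 8.43450927734375), (60.025699615478516, 2.3027288913726807), 0.3895564675331116) 36.74258086005733
((74.37680053710938, 2.5941162109375), (60.27276611328125, 2.241041660308838), 0.4672429859638214) 36.77678140910115
((74.2437973022461, -3.080397129058838), (59.990562438964844, 1.9104478359222412), 0.43477410078048706) 36.67382057304471
((74.23323059082031, -9.287683486938477), (60.09117126464844, 2.772045135498047), 0.5033668279647827) 36.683786136876336
((74.55654907226562, -14.920928955078125), (59.68937683105469, 2.3742876052856445), 0.38876765966415405) 36.65386766371563
((74.47125244140625, -20.825042724609375), (59.73887634277344, 2.545449733734131), 0.40866777300834656) 36.64172382636335
((-8.485860824584961, -0.16577911376953125), (10.649454116821289, 60.10030746459961), 0.14671145379543304) 56.60404208205901
```

View pics/w5.png

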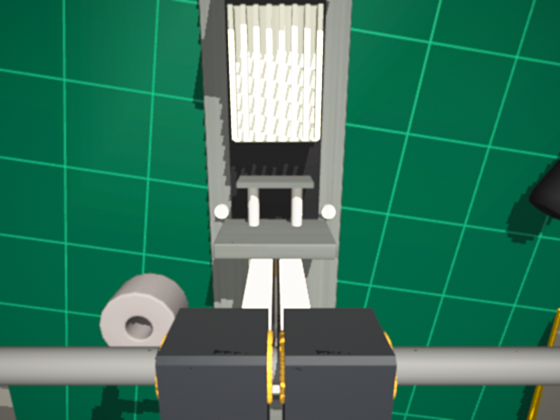

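The jaw has moved about 2.5–3 mm, so the hole's edge is now on the pin's cone, as predicted. I'll ease the down-force and push a little harder.

Call:
servo_tool([
  [[0,0.0003,0.0005,0,0,0,1],[0,0.0003,0.0005,0,0,0,1],[0,0.0003,0.0005,0,0,0,1]],
])

```text
clock: 12.45
eef_pos: [562.7, -225.5, 39.1]
eef_rot: [3.14, 0.002, 1.721]
wrist_force: [-0.1, -4.0, 6.4]
finger_gap: 0.8
finger_force: 4.1
```

Call:
servo_tool([
  [[0,0.0003,0.0002,0,0,0,1],[0,0.0005,0.0002,0,0,0,1],[0,0.0005,0.0002,0,0,0,1]],
])

```text
clock: 12.75
eef_pos: [562.5, -224.5, 39.1]
eef_rot: [3.141, 0.001, 1.722]
wrist_force: [-0.3, -4.5, 8.2]
finger_gap: 0.6
finger_force: 4.1
```

It has broken free. I'll slide on, easing the down-force a little.

Call:
servo_tool([
  [[-0.0006,0.004,0.0006,0,0,0,1],[-0.0012,0.008,0.0006,0,0,0,1],[-0.0018,0.012,0.0006,0,0,0,1],[-0.0024,0.016,0.0006,0,0,0,1],[-0.003,0.02,0.0006,0,0,0,1],[-0.0036,0.024,0.0006,0,0,0,1],[-0.0042,0.028,0.0006,0,0,0,1],[-0.0048,0.032,0.0006,0,0,0,1],[-0.0054,0.036,0.0006,0,0,0,1],[-0.006,0.04,0.0006,0,0,0,1]],
])

```text
clock: 13.75
eef_pos: [559.6, -204.7, 39.1]
eef_rot: [3.141, 0.001, 1.722]
wrist_force: [0.9, -7.2, 3.2]
finger_gap: 0.2
finger_force: 5.3
```

Call:
servo_tool([
  [[-0.0004,0.003,0,0,0,0,1],[-0.0009,0.006,0,0,0,0,1],[-0.0013,0.009,0,0,0,0,1],[-0.0018,0.012,0,0,0,0,1],[-0.0021,0.014,0,0,0,0,1],[-0.0024,0.016,0,0,0,0,1]],
])

```text
clock: 14.35
eef_pos: [558.4, -197.0, 39.2]
eef_rot: [3.141, 0.002, 1.722]
wrist_force: [1.1, -9.0, 3.5]
finger_gap: 0.4
finger_force: 6.1
```

Call:
servo_tool([
  [[-0.0002,0.0015,0,0,0,0,1],[-0.0005,0.003,0,0,0,0,1],[-0.0005,0.0035,0,0,0,0,1]],
])

```text
clock: 14.65
eef_pos: [558.2, -195.3, 39.2]
eef_rot: [3.141, 0.002, 1.722]
wrist_force: [1.8, -8.2, 2.8]
finger_gap: 0.3
finger_force: 6.1
```

Call:
servo_tool([
  [[-0.0002,0.0015,0,0,0,0,1],[-0.0005,0.003,0,0,0,0,1],[-0.0005,0.0035,0,0,0,0,1]],
])

```text
clock: 14.95
eef_pos: [557.9, -193.5, 39.2]
eef_rot: [3.141, 0.002, 1.722]
wrist_force: [1.5, -8.8, 3.5]
finger_gap: 0.2
finger_force: 6.3
```

Call:
servo_tool([
  [[-0.0002,0.0015,0,0,0,0,1],[-0.0005,0.003,0,0,0,0,1],[-0.0005,0.0035,0,0,0,0,1]],
])

```text
clock: 15.25
eef_pos: [557.6, -191.9, 39.2]
eef_rot: [3.141, 0.002, 1.722]
wrist_force: [1.3, -7.9, 1.9]
finger_gap: 0.4
finger_force: 6.1
```

Call:
servo_tool([
  [[-0.0002,0.0015,0,0,0,0,1],[-0.0005,0.003,0,0,0,0,1],[-0.0005,0.0035,0,0,0,0,1]],
])

```text
clock: 15.55
eef_pos: [557.4, -190.1, 39.2]
eef_rot: [3.141, 0.002, 1.722]
wrist_force: [1.3, -10.3, 2.2]
finger_gap: 0.6
finger_force: 6.3
```

Call:
servo_tool([
  [[-0.0002,0.0015,0,0,0,0,1],[-0.0005,0.003,0,0,0,0,1],[-0.0005,0.0035,0,0,0,0,1]],
])

```text
clock: 15.85
eef_pos: [557.0, -187.6, 39.2]
eef_rot: [3.141, 0.001, 1.722]
wrist_force: [0.6, -5.5, 5.0]
finger_gap: 0.6
finger_force: 4.5
```

The force dropped and the jaw jumped forward, so the pin has probably popped. I'll feel for the dead stop.

Call:
servo_tool([
  [[-0.0001,0.001,0,0,0,0,1],[-0.0003,0.002,0,0,0,0,1],[-0.0003,0.002,0,0,0,0,1]],
])

```text
clock: 16.15
eef_pos: [556.9, -186.7, 39.1]
eef_rot: [3.141, 0.001, 1.722]
wrist_force: [1.0, -6.3, 5.3]
finger_gap: 0.1
finger_force: 4.9
```

Call:
servo_tool([
  [[-0.0001,0.001,0,0,0,0,1],[-0.0003,0.002,0,0,0,0,1],[-0.0003,0.002,0,0,0,0,1]],
])

```text
clock: 16.45
eef_pos: [556.7, -185.8, 39.1]
eef_rot: [3.141, 0.001, 1.722]
wrist_force: [1.2, -5.7, 5.0]
finger_gap: 0.5
finger_force: 5.0
```

Call:
servo_tool([
  [[-0.0001,0.001,0,0,0,0,1],[-0.0003,0.002,0,0,0,0,1],[-0.0003,0.002,0,0,0,0,1]],
])

```text
clock: 16.75
eef_pos: [556.6, -184.9, 39.1]
eef_rot: [3.141, 0.001, 1.722]
wrist_force: [1.2, -7.0, 4.5]
finger_gap: 0.6
finger_force: 5.4
```

```bash
cat > chk.py <<'E'
from h import *
a=np.radians(98.5);u=np.array([np.cos(a),np.sin(a)]);v=np.array([-u[1],u[0]]);o=np.array([559.7,-205.8])
for n in ('top','scene','wrist'):
    c=cam(n); W=cloud(c); z=W[...,2];hx=(W[...,:2]-o)@u;hy=(W[...,:2]-o)@v
    m=(abs(hx+26)<8)&(abs(hy)<8)&(z>30)&(z<60)
    hsv=cv2.cvtColor(c['frame'],cv2.COLOR_RGB2HSV)
    br=(hsv[...,1]>90)&(hsv[...,0]>8)&(hsv[...,0]<28)&(abs(hx+26)<25)&(abs(hy)<15)&(z>25)&(z<60)
    print(n,m.sum(),np.percentile(z[m],[5,50,95]) if m.any() else '', 'brass',br.sum(),(np.median(hx[br]),np.median(hy[br]),np.percentile(z[br],90)) if br.any() else '')
    j=(z>50)&(z<62)&(abs(hy)<32)&(hx>-30)&(hx<70)
    print('  jaw/mod',np.nanpercentile(hx[j],[5,95]) if j.any() else '', np.nanpercentile(hx[(z>35)&(z<38)&(abs(hy)<19)&(hx>45)&(hx<118)],[1,99]))
E
python3 chk.py
```

```text
top 0  brass 0 
  jaw/mod [34.24651692 39.44114357] [ 48.81594091 111.81127985]
scene 0  brass 0 
  jaw/mod [15.94268824 37.97402422] [ 48.71664089 103.54150658]
wrist 38 [38.31054936 43.03211556 45.72512042] brass 32 (np.float64(-21.845695807581787), np.float64(-0.805138824434217), np.float64(45.68845590083135))
  jaw/mod [30.67254133 38.96814393] [ 48.29826654 112.56916581]
```

The wrist depth shows brass at z 45.7, so the pin stands 6 mm proud. The jaw is at about 45–46 mm and the module is against the fixed jaw. I'll back off, rise and verify.

Call:
servo_tool([
  [[0.0006,-0.004,0,0,0,0,1],[0.0012,-0.008,0.004,0,0,0,1],[0.0012,-0.008,0.04,0,0,0,1],[0.0012,-0.008,0.12,0,0,0,1],[0.0012,-0.008,0.2,0,0,0,1],[-0.1,0.1,0.24,0,0,0,1],[-0.2,0.2,0.24,0,0,0,1],[-0.2,0.2,0.24,0,0,0,1],[-0.2,0.2,0.24,0,0,0,1]],
])

```text
clock: 17.8
eef_pos: [453.3, -81.3, 158.9]
eef_rot: [-3.14, -0.001, 1.724]
wrist_force: [-0.3, -0.8, -0.5]
finger_gap: 0.3
finger_force: 0.0
```

```bash
python3 chk.py
python3 - <<'E'
from h import *
s=manip.read_state(); print(s['clock'],s['eef_pos'],s['wrist_force'])
im=load('top')['frame'][195:300,290:460]; cv2.imwrite('pics/end.png',cv2.resize(im[:,:,::-1],None,fx=4.5,fy=4.5,interpolation=cv2.INTER_CUBIC))
E
```

```text
top 68 [36.75348854 40.65666234 45.68777319] brass 19 (np.float64(-25.809304827585752), np.float64(-0.411521314007945), np.float64(45.91365289970063))
  jaw/mod [30.7180404  38.16097786] [ 48.76204082 106.58947316]
scene 44 [36.38254603 40.06619041 44.35157319] brass 7 (np.float64(-26.12771761527516), np.float64(0.20120799984251195), np.float64(44.16358267004739))
  jaw/mod [28.90544163 36.96331848] [ 48.62186359 104.21350264]
wrist 0  brass 0 
  jaw/mod [30.86291186 38.11100698] [ 48.84972604 107.81639713]
17.95 [456.73168003 -84.41393127 159.01677547] [0.13386631 0.15509103 0.2383174 ]
```

View pics/end.png

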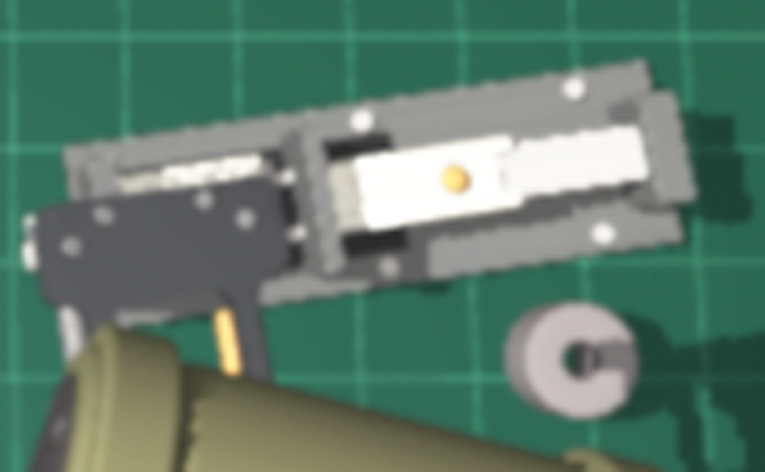

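The pin is up through the tube at (455,179), but the arm hides the module's end. I'll move clear to confirm it is seated.

Call:
servo_tool([
  [[-0.1,0.2,0.1,0,0,0,1],[-0.1,0.3,0.1,0,0,0,1],[-0.1,0.4,0.1,0,0,0,1],[-0.1,0.4,0.1,0,0,0,1],[-0.1,0.4,0.1,0,0,0,1],[-0.1,0.4,0.1,0,0,0,1]],
])

```text
clock: 18.55
eef_pos: [406.9, 117.0, 208.9]
eef_rot: [-3.141, -0.0, 1.724]
wrist_force: [1.7, -0.1, -0.5]
finger_gap: 0.4
finger_force: 0.0
```

Run:
```python
from h import *
a=np.radians(98.5);u=np.array([np.cos(a),np.sin(a)]);v=np.array([-u[1],u[0]]);o=np.array([559.7,-205.8])
c=cam('top');W=cloud(c); z=W[...,2];hx=(W[...,:2]-o)@u;hy=(W[...,:2]-o)@v
m=(z>32)&(z<40)&(abs(hy)<26)&(hx>45)&(hx<114)
im=c['frame'].max(2)>150
m&=im
p=np.stack([hx[m],hy[m]],-1).astype(np.float32);print(cv2.minAreaRect(p),np.percentile(p[:,0],[2,98]),np.median(z[m]))
```

```text
((80.15536499023438, -0.031183242797851562), (63.56087875366211, 43.24080276489258), 0.024416377767920494) [ 49.7797187  111.06715118] 36.195354389513795
```

Run:
```python
from h import *
a=np.radians(98.5);u=np.array([np.cos(a),np.sin(a)]);v=np.array([-u[1],u[0]]);o=np.array([559.7,-205.8])
c=load('top');W=cloud(c); z=W[...,2];hx=(W[...,:2]-o)@u;hy=(W[...,:2]-o)@v
m=(abs(hy)<20)&(hx>30)&(hx<130)
b=c['frame'].max(2)
for x0 in np.arange(36,130,2):
    k=m&(hx>=x0)&(hx<x0+2)
    if k.any(): print(x0,k.sum(),np.round(np.percentile(z[k],[10,50,90]),1),int(np.median(b[k])))
```

```text
36 84 [19.4 43.3 56.7] 127
38 62 [12.  28.8 53.5] 120
40 22 [11.5 13.5 28. ] 112
42 17 [12.2 13.6 28.3] 122
44 6 [25.8 26.5 27.6] 153
46 2 [27.5 28.  28.4] 151
48 21 [33.7 34.3 35.9] 145
50 35 [27.7 32.2 36.1] 220
52 17 [25.8 27.9 35.2] 252
54 25 [26.6 28.4 37. ] 253
56 24 [26.6 28.5 38.1] 253
58 24 [26.4 28.1 36.1] 254
60 17 [26.4 27.6 36.5] 254
62 24 [26.6 28.8 36.5] 254
64 19 [26.5 29.6 36.2] 253
66 25 [26.9 29.5 36.7] 254
68 26 [26.6 29.2 36.7] 253
70 21 [26.5 28.4 37. ] 253
72 21 [26.1 28.6 37.5] 253
74 22 [26.5 29.1 37.9] 253
76 21 [27.9 29.4 36.6] 254
78 24 [26.4 28.8 36.8] 253
80 21 [26.8 29.2 36.4] 253
82 24 [26.2 28.  37.6] 253
84 23 [26.8 28.7 38. ] 252
86 22 [25.9 28.7 36.7] 249
88 22 [26.6 33.4 36.4] 248
90 22 [25.9 29.1 36.9] 243
92 25 [26.4 28.  37.3] 234
94 21 [25.8 27.9 36.9] 223
96 23 [26.2 27.8 36.2] 220
98 20 [26.9 29.1 37.5] 221
100 24 [26.8 28.1 37.2] 222
102 22 [25.7 29.  36.4] 221
104 21 [26.4 28.3 38. ] 221
106 23 [26.7 28.4 36.6] 220
108 23 [26.5 27.7 37.8] 205
110 21 [27.3 31.4 37.5] 191
114 8 [54.7 55.8 57.7] 166
116 23 [55.5 57.2 57.8] 157
118 25 [55.  56.1 57.5] 156
120 23 [55.1 57.1 58.4] 157
122 26 [54.3 56.5 57.9] 157
124 24 [54.8 56.4 57.6] 153
126 85 [ 9.9 35.5 55.7] 133
128 24 [4.2 8.2 9.4] 142
```

The module runs from its rear end at about 51 mm, where the pad presses on it, up to the fixed jaw's occlusion edge. It is home, so I'll hand in.

```bash
python3 -c "
from cell import manip; print(manip.sign_off())"
```

```text
the job is handed in; nothing more can be done
None
```

I laid the module flat and square on the bed, slid the jaw about 46 mm until the pin popped up through the rear hole, and handed the job in at about 18.6 s; the sign-off returned no verdict.

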